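# Seat a rivet with the locking bench press

## Task

A copper rivet stands proud in the brass pendant under the small green riveting press, and the press is locked. Pull its red locking knob all the way out until it clicks, press the pedal with the black rubber pad down to its stop and let it come right up again so the rivet is seated, and then push the knob fully home to lock the press. Never force the pedal while the knob is in, and leave the file jar, the bur block and the red tray where they stand.

Things in the scene. Friction and masses are not known exactly. Their poses are not given: they have to be found in the camera images.
- press: green bench riveting press, fixed to the table: base plate 180 x 150 mm, 20 mm thick, column and head rising to 118 mm (hinge lugs to 147 mm). Origin: on the table under the ram. x points out of the open throat, away from the column; the knob slides along y on the -y side, the pedal sticks out on the +y side; z up. The press may be turned about z, by up to about 23 degrees.
- knob_grip (a point): centre of the red cylindrical locking knob, 26 mm diameter, 24 mm long along the press's y, on a 12 mm steel bolt; it moves with the knob. Home, it is at x -20, y -115, z 100 mm in the press frame, its near end 25 mm clear of the dark steel sleeve on the head. Axes as the press. There is free space around and 100 mm below it, so it can be pinched from above across the press's x.
- lock_knob (a joint): travel of the locking knob, m: 0 = fully home (the bolt's square steel end under the pedal's tooth: press locked), 0.030 = fully out (press free), pulled along the press's -y. A spring plunger on the sleeve clicks it to either end: once well past the middle it is driven on to that end; about 8 N starts it.
- pedal_pad (a point): centre of the top of the pedal's black rubber pad, 52 x 52 mm; it moves with the pedal. Pedal up: x -10, y 135, z 146 mm in the press frame, pad level. Room above and 130 mm below it.
- pedal_hinge (a point): the pedal's hinge axis, parallel to the press's x, at y -40, z 135 mm in the press frame; 175 mm from the pad.
- pedal (a joint): pedal angle, rad: 0 = fully up, 0.25 = down on its stop (the pad is then about 44 mm lower). A spring brings it up; about 7 N on the pad starts it and 12 N holds it down. It cannot go down while the knob is home.
- rivet_top (a point): top of the copper rivet's 12 mm head under the ram, above the pendant
- rivet (a joint): how far the rivet has been pressed in, m: starts between 0 and 0.003 (head standing proud), 0.008 = head seated on the pendant. Only the press's ram, driven by the pedal, reaches it.
- file_jar: glass jar of needle files, loose, 68 mm diameter, 90 mm high, files to 155 mm; origin under its centre. Not to be moved.
- bur_block: brown wooden block with small burs standing in it, loose, 90 x 60 mm, 64 mm high in all; origin under its centre. Not to be moved.
- red_tray: small open red plastic tray with brass blanks, loose, 85 x 85 x 35 mm; origin under its centre. Not to be moved.

How it is judged (in metres and radians):
On the way, in this order (a step that is already met when the one before it is completed fails the run):
1. the locking knob is pulled fully out (within 4 mm) with the pedal up (value of joint lock_knob above 0.026 m and value of joint pedal below 0.04 rad), for 0.2 s.
2. with the knob out, the pedal is pressed down to its stop (within 0.02 rad) and the rivet is seated (value of joint lock_knob above 0.026 m and value of joint pedal above 0.23 rad and value of joint rivet above 0.0062 m), for 0.2 s.
3. the pedal is up again, with the knob still out (value of joint lock_knob above 0.026 m and value of joint pedal below 0.03 rad), for 0.1 s.
At the end, for the whole second after the job is handed in: The locking knob is fully home (within 3 mm), the pedal is up (below 0.03 rad) and the rivet is pressed in at least 6.2 mm (value of joint lock_knob below 0.003 m and value of joint pedal below 0.03 rad and value of joint rivet above 0.0062 m); the robot touches nothing.
It fails at once if the file jar is shifted by more than 25 mm or tipped (distance of file_jar from where it was at the start of the episode above 0.025 m or angle between file_jar's own z axis and vertical above 0.35 rad).
It fails at once if the bur block is shifted by more than 25 mm or tipped (distance of bur_block from where it was at the start of the episode above 0.025 m or angle between bur_block's own z axis and vertical above 0.35 rad).
It fails at once if the red tray is shifted by more than 25 mm or tipped (distance of red_tray from where it was at the start of the episode above 0.025 m or angle between red_tray's own z axis and vertical above 0.35 rad).
It fails at once if the pedal is forced down (past 0.07 rad) while the knob is not out (value of joint pedal above 0.07 rad and value of joint lock_knob below 0.02 m).
It also fails if it takes over 58 s, if anything falls off the work surface, if the arm or the gripper's body presses on something with over 40 N, if the wrist force passes 120 N, or if a joint passes its speed limit or range.

## Robot

A 7-joint arm with a two-finger parallel gripper is mounted at the origin on the work surface. World frame = base frame: x ahead of the robot, y to its left, z up, the work surface at z = 0. Lengths are in mm, angles in rad, forces in N, time in s.
With the tool pointing down it reaches from about 425 to 875 mm from the base axis. Payload 8.4 kg.
Tool frame: the origin (TCP) lies on the centre line of the jaws, within the pads' length; the fingertips stand 19 mm ahead of it and the grasp point (between the pads) is the TCP; z points along the fingers, x is the direction in which the jaws open and shut, and the axes are right-handed (so a half turn about z gives the same grasp; the last joint's range is limited). The gripper opens to 87 mm and grips with 3 to 60 N. Pads are 19 mm wide; open, the fingers measure 117 mm over their backs; the gripper's body (75 mm by 190 mm) begins 51 mm behind the grasp point.
Start: joints at [1.072, 0.333, 0.04, 1.465, -0.013, 1.343, -0.059], TCP at [252.978, -598.721, 241.546] pointing down, gripper open.
Joint ranges: [-2.58, 2.58], [-0.38, 2.09], [-1.3, 1.39], [0.25, 2.4], [-1.5, 4.64], [0.08, 2.09], [-2.65, 2.65]. Speed limits (rad/s): [2.22, 2.22, 2.79, 2.79, 3.14, 3.14, 3.14].

## Interface

Orientations are given as a unit quaternion [w, x, y, z].
In Python, from cell import arm gives the robot as it stands.
- The arm moves only by the tool move_arm, never from a script. Its argument "series" is a list of rows, each a list of 5 numbers: the finger opening in m, from 0 to 0.087, then the shift along the tool's x, y, z in m, then the turn about the tool's z in degrees. In form: [[fingers, x, y, z, twist], ...]. A call has 1 to 8 rows; each row is the pose to reach, as a shift and turn from the pose measured when the call began, along the tool's axes at that moment; what a row does not reach only later rows make up. A row lasts 1/8 s, in which the tool goes at most 62.5 mm and 10.7 degrees, less where a joint would pass 70% of its speed; a pose out of reach is approached as far as the arm can. A call with a gripper value outside its range is refused whole. The fingers move at their own pace and stop on an object; "squeeze" is the grip in N (left out, the last holds). Time passes only in rows, so rows that repeat a pose let the fingers close. It gives the time, the measured TCP pose, the force and the opening at its end, in the units of the state.
- arm.observe(): the state, without advancing time (a new reading comes with each control period).
- arm.read_camera(name): name is "scene" or "top"; returns the picture (480x640x3 uint8, red, green, blue); there is no depth.
- arm.calibration(name): a dict with "fx", "fy", "cx", "cy" (pixels), "cam_to_world" (4x4, takes a point from camera to world coordinates). Camera axes: x right, y down, z forward; pixel columns grow to the right and rows downward; lengths in mm; the calibration is good to about 2 mm. A picture is of the moment at which its call begins. calibration takes no time and is no camera call.
- arm.job_done(): hands the job in, once; it reports no verdict.
The state is a dict: "time_s": time; "joint_positions": joint angles; "joint_velocities": joint speeds; "joint_torque": joint torques, N m; "position": TCP position; "tool_rot": TCP orientation; "contact_force": force on the tool from outside, world axes, zero at the start; "wrist_torque": the same for the moment, N m; "opening": opening from 0.0 (shut) to 1.0 (fully open).
Only numpy, scipy, OpenCV 4.12 (cv2) and the standard library are available. Lean on these libraries where they do the work, as an engineer would, in place of code of your own. Each camera call takes 0.05 s, during which the arm holds its last target. There are 200 camera calls.

## Working session

There is one attempt and no reset: what is moved stays moved. The work goes in short steps, Python scripts to look and compute and a tool call to move; the robot and the scene stay as the last step left them, time stands still between calls to the robot, and variables do not carry over. Pictures are saved under pics/ and viewed, about 8 in all and at most 12, crops included, and the job is handed in when it is done.

Besides the shell and the picture viewer there is one more tool, called after "Call:" as name([rows], argument=value, ...), one row to a line, values as JSON. move_arm: Moves the arm, as the interface text tells. Its arguments: {"type":"object","properties":{"series":{"type":"array","items":{"type":"array","items":{"type":"number"}}},"squeeze":{"type":"number"}},"required":["series"]}

```bash
mkdir -p pics; python3 - <<'E'
from cell import arm
import cv2,numpy as np
for n in("scene","top"):
    im=arm.read_camera(n); cv2.imwrite(f"pics/{n}0.png",im[:,:,::-1]); c=arm.calibration(n); print(n,c["fx"],c["fy"],c["cx"],c["cy"],np.round(c["cam_to_world"],3).tolist())
o=arm.observe();print(o["time_s"],o["position"],o["tool_rot"],o["contact_force"])
E
```

```text
scene 471.78984613563404 471.78984613563404 322.2774823324998 236.17856360970526 [[-0.739, 0.466, -0.485, 1058.656], [0.673, 0.53, -0.516, 540.827], [0.017, -0.708, -0.706, 803.963], [0.0, 0.0, 0.0, 1.0]]
top 495.0872536578363 495.0872536578363 323.69280353535527 239.14613440642367 [[-0.003, -0.996, 0.094, 518.94], [-1.0, 0.004, 0.015, 13.784], [-0.016, -0.094, -0.995, 1031.416], [0.0, 0.0, 0.0, 1.0]]
0.1 [ 252.81817214 -598.39182203  240.75825116] [-3.54851912e-04  8.33424637e-01 -5.52632654e-01 -6.30319981e-04] [-0.01797318 -0.35953946  0.01798257]
```

View pics/scene0.png

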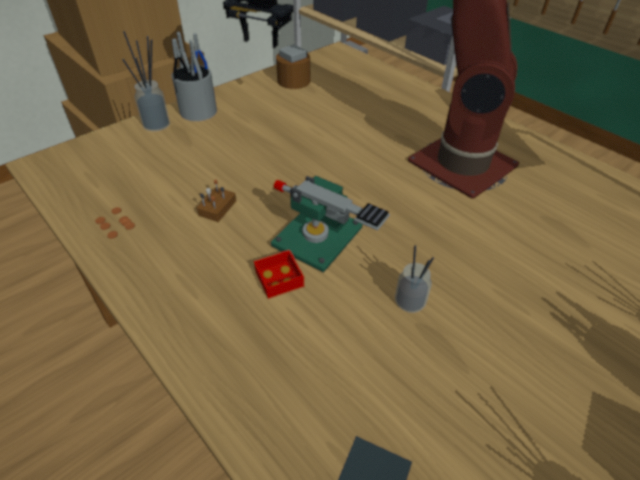

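View pics/top0.png

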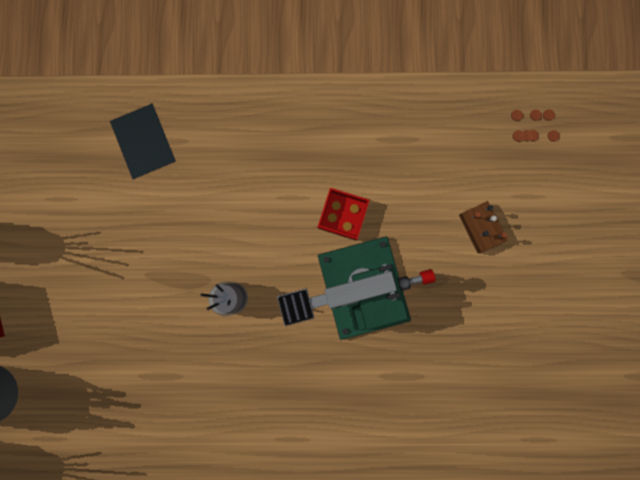

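The top view shows the knob at about (428,277), the pad at (295,307), the tray at (344,214), the jar at (227,297) and the block at (487,227). In the scene view the knob is at about (279,186) and the pad at (373,215). Next I triangulate both points.

```bash
cat > h.py <<'E'
from cell import arm
import cv2,numpy as np
def ray(n,p):
    c=arm.calibration(n);M=np.array(c["cam_to_world"])
    d=M[:3,:3]@np.array([(p[0]-c["cx"])/c["fx"],(p[1]-c["cy"])/c["fy"],1]);return M[:3,3],d/np.linalg.norm(d)
def tri(a,b):
    (o1,d1),(o2,d2)=ray("scene",a),ray("top",b)
    s=np.linalg.lstsq(np.c_[d1,-d2],o2-o1,rcond=None)[0];p,q=o1+s[0]*d1,o2+s[1]*d2
    return (p+q)/2,np.linalg.norm(p-q)
def plane(n,p,z):
    o,d=ray(n,p);return o+d*(z-o[2])/d[2]
def cen(im,box,kind):
    x0,y0,x1,y1=box;h=cv2.cvtColor(im[y0:y1,x0:x1],cv2.COLOR_RGB2HSV).astype(int);H,S,V=h[...,0],h[...,1],h[...,2]
    m=((H<8)|(H>172))&(S>170)&(V>90) if kind=="red" else (V<60)
    if kind=="dark": m=cv2.morphologyEx(m.astype(np.uint8),cv2.MORPH_CLOSE,np.ones((7,7)))
    n,l,st,ce=cv2.connectedComponentsWithStats(m.astype(np.uint8));i=1+np.argmax(st[1:,4])
    pts=np.argwhere(l==i)[:,::-1]+[x0,y0]
    return pts.mean(0),cv2.minAreaRect(pts.astype(np.float32)),st[i]
E
python3 - <<'E'
from h import *
s=arm.read_camera("scene");t=arm.read_camera("top")
k=[cen(s,(265,172,292,198),"red"),cen(t,(412,262,445,292),"red")]
p=[cen(s,(352,200,395,232),"dark"),cen(t,(274,284,316,330),"dark")]
for a in(k,p):
    for q in a: print(q)
    print(tri(a[0][0],a[1][0]),tri(a[0][1][0],a[1][1][0]))
K=plane("top",k[1][0],105);P=plane("top",p[1][1][0],146)
print(K,P,np.degrees(np.arctan2(*(P-K)[[1,0]])),np.linalg.norm((P-K)[:2]))
for n,px,z in(("jar",(233,298),80),("tray",(344,214),25),("block",(487,227),40)):print(n,plane("top",px,z))
big=lambda im,x0,y0,x1,y1:cv2.resize(im[y0:y1,x0:x1],(400,400),interpolation=cv2.INTER_CUBIC)
cv2.imwrite("pics/crop.png",np.hstack([big(s,265,165,395,275),big(t,270,220,450,350)])[:,:,::-1])
E
```

```text
(array([278.53488372, 185.03488372]), ((278.9000244140625, 185.2000274658203), (10.733125686645508, 9.391485214233398), 26.56505012512207), array([ 9,  8, 12, 12, 86], dtype=int32))
(array([427.75609756, 276.04878049]), ((427.6470947265625, 276.0882873535156), (12.611852645874023, 13.824529647827148), 75.96376037597656), array([  8,   7,  16,  15, 164], dtype=int32))
(array([ 537.15980918, -166.82956962,  101.17819205]), np.float64(1.8259736788303758)) (array([ 536.83644663, -166.44947695,  100.80027602]), np.float64(1.118001760267363))
(array([371.62562814, 214.8919598 ]), ((371.5939025878906, 214.65078735351562), (27.95688819885254, 17.91681480407715), 19.440034866333008), array([  5,   4,  31,  22, 398], dtype=int32))
(array([295.5260771, 307.0861678]), ((296.5388488769531, 306.6476745605469), (29.419424057006836, 32.47334289550781), 75.25643920898438), array([  4,   6,  38,  35, 882], dtype=int32))
(array([481.53278542,  77.66935131, 140.08624059]), np.float64(1.2354232488730057)) (array([481.701176  ,  76.51141999, 140.08631115]), np.float64(0.5375803972885428))
[ 536.42468717 -165.44830316  105.        ] [482.13031653  75.89878775 146.        ] 102.6784120130889 247.37885312549648
jar [496.03383794 202.33578554  80.        ]
tray [665.31573716 -12.53426756  25.        ]
block [ 635.44169299 -298.65997281   40.        ]
```

View pics/crop.png

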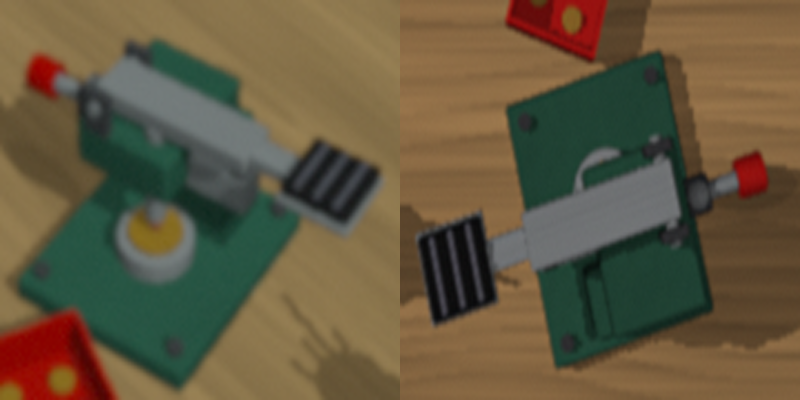

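Knob at (537,-166,101) and pad at (482,77,~146 from the text; 140 triangulated, the mask also taking in the pad's side). They lie 247 mm apart against 250 expected, which gives a yaw of about 15°. Next: go above the knob.

```bash
cat >> h.py <<'E'
from scipy.spatial.transform import Rotation as R
A=np.radians(15.0);PX=np.array([np.cos(A),np.sin(A),0]);PY=np.array([-np.sin(A),np.cos(A),0]);K0=np.array([536.8,-166.3,100.5])
def go(target):
    o=arm.observe();r=R.from_quat(np.array(o["tool_rot"]),scalar_first=True).as_matrix()
    d=r.T@(np.array(target)-o["position"])/1000
    a=np.degrees(np.arctan2(r[1,0],r[0,0]));tw=-((15-a+180)%360-180)
    print("t",round(o["time_s"],2),"pos",np.round(o["position"],1),"shift",np.round(d,4),"twist",round(tw,1),"F",np.round(o["contact_force"],1),"tz",np.round(r[:,2],3),"open",o["opening"],"press-frame",np.round([(o["position"]-K0)@PX-20,(o["position"]-K0)@PY-115,o["position"][2]],1))
E
python3 -c "
from h import *
go(K0+[0,0,110])"
```

```text
t 0.2 pos [ 252.9 -598.5  241. ] shift [-0.2876 -0.4298  0.0308] twist -82.1 F [-0.7 -0.1 -0.7] tz [-0.     0.001 -1.   ] open 0.9976247171606522 press-frame [-406.1 -459.   241. ]
```

Call:
move_arm([
  [0.087,-0.036,-0.054,0,-10.2],
  [0.087,-0.072,-0.107,0,-20.4],
  [0.087,-0.108,-0.161,0,-30.6],
  [0.087,-0.144,-0.215,0,-40.8],
  [0.087,-0.18,-0.269,0.01,-51],
  [0.087,-0.216,-0.322,0.015,-61.2],
  [0.087,-0.252,-0.376,0.02,-71.4],
  [0.087,-0.288,-0.43,0.03,-82],
], squeeze=30)

```text
time_s: 1.2
position: [527.2, -180.2, 214.1]
tool_rot: [-0.0, 0.991, 0.133, 0.0]
contact_force: [0.9, -0.3, 0.8]
opening: 0.998
```

Call:
move_arm([
  [0.087,0,0,0,0],
  [0.087,0,0,0,0],
  [0.087,0,0,0,0],
])

```text
time_s: 1.58
position: [526.5, -181.9, 214.2]
tool_rot: [0.0, 0.991, 0.131, 0.0]
contact_force: [-0.0, -0.5, 0.1]
opening: 1.002
```

```bash
python3 -c "
from h import *
go(K0+[0,0,110])
t=arm.read_camera('top');s=arm.read_camera('scene');cv2.imwrite('pics/a.png',np.hstack([cv2.resize(s[90:290,180:420],(400,333)),cv2.resize(t[180:380,300:540],(400,333))])[:,:,::-1])"
```

```text
t 1.57 pos [ 526.5 -181.9  214.2] shift [ 0.014  -0.0124  0.0037] twist 0.0 F [-0.  -0.5  0.1] tz [ 0. -0. -1.] open 1.001654789609806 press-frame [ -34.  -127.4  214.2]
```

View pics/a.png

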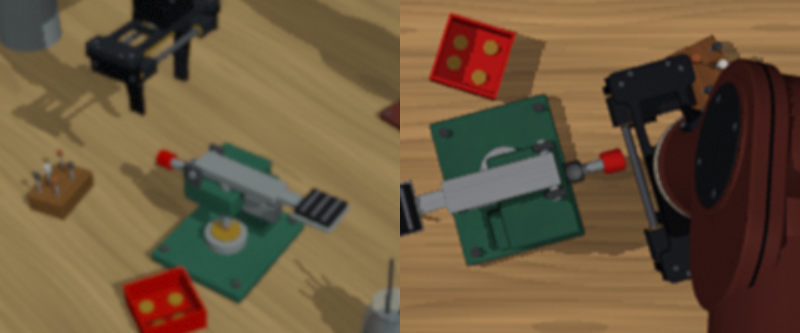

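The gripper stands above and just outside the knob with its long side along press x, and nothing is in the way. I centre it and go down.

Call:
move_arm([
  [0.087,0.014,-0.0125,0.0,0],
  [0.087,0.014,-0.0125,0.01,0],
  [0.087,0.014,-0.0125,0.04,0],
  [0.087,0.014,-0.0125,0.07,0],
  [0.087,0.014,-0.0125,0.095,0],
  [0.087,0.014,-0.0125,0.112,0],
  [0.087,0.014,-0.0125,0.112,0],
  [0.087,0.014,-0.0125,0.112,0],
])

```text
time_s: 2.68
position: [537.5, -166.0, 103.1]
tool_rot: [0.0, 0.991, 0.131, 0.001]
contact_force: [0.5, -1.2, 0.7]
opening: 0.997
```

```bash
python3 -c "
from h import *
go(K0)
t=arm.read_camera('top');s=arm.read_camera('scene');cv2.imwrite('pics/b.png',np.hstack([cv2.resize(s[140:240,230:350],(400,333)),cv2.resize(t[220:340,360:504],(400,333))])[:,:,::-1])"
```

```text
t 2.67 pos [ 537.5 -166.   103.1] shift [-0.0008  0.0001  0.0026] twist 0.1 F [ 0.5 -1.2  0.7] tz [ 0.001 -0.    -1.   ] open 0.9971163239387871 press-frame [ -19.2 -114.9  103.1]
```

View pics/b.png

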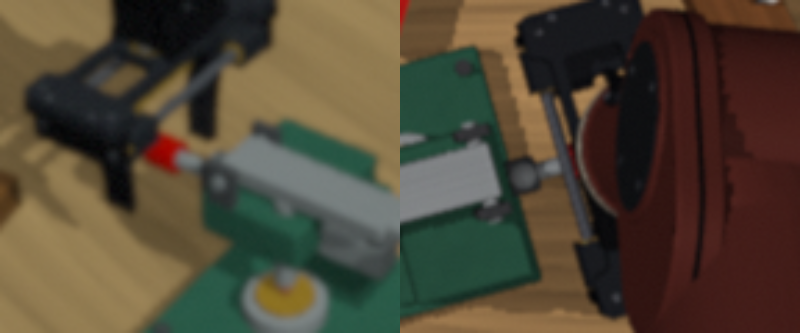

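The open fingers straddle the red knob, so I close them.

Call:
move_arm([
  [0.06,0,0,0.002,0],
  [0.04,0,0,0.002,0],
  [0.02,0,0,0.002,0],
  [0.015,0,0,0.002,0],
  [0.015,0,0,0.002,0],
  [0.015,0,0,0.002,0],
  [0.015,0,0,0.002,0],
], squeeze=35)

```text
time_s: 3.65
position: [536.4, -166.5, 101.1]
tool_rot: [0.0, 0.991, 0.131, -0.0]
contact_force: [-3.3, 1.1, 11.8]
opening: 0.286
```

The grip closed at about 25 mm, matching the 26 mm knob. Pull out along tool +y (press -y).

Call:
move_arm([
  [0.015,0,0.005,0,0],
  [0.015,0,0.011,0,0],
  [0.015,0,0.017,0,0],
  [0.015,0,0.023,0,0],
  [0.015,0,0.028,0,0],
  [0.015,0,0.031,0,0],
  [0.015,0,0.032,0,0],
  [0.015,0,0.032,0,0],
])

```text
time_s: 4.65
position: [544.1, -195.6, 101.2]
tool_rot: [-0.001, 0.991, 0.131, -0.001]
contact_force: [-5.6, 6.7, 7.8]
opening: 0.289
```

```bash
python3 -c "
from h import *
go(K0-30*PY)"
```

```text
t 4.65 pos [ 544.1 -195.6  101.2] shift [ 0.0005 -0.0002  0.0007] twist 0.1 F [-5.6  6.7  7.8] tz [-0.003  0.001 -1.   ] open 0.2894662288059004 press-frame [ -20.5 -145.2  101.2]
```

Moved 30 mm, with the force now rising at the stop. Release, rise and look.

Call:
move_arm([
  [0.087,0,-0.001,0,0],
  [0.087,0,-0.001,0,0],
  [0.087,0,-0.001,0,0],
  [0.087,0,-0.001,0,0],
  [0.087,0,-0.001,-0.03,0],
  [0.087,0,-0.001,-0.07,0],
  [0.087,0,-0.001,-0.12,0],
  [0.087,0,-0.001,-0.14,0],
])

```text
time_s: 5.65
position: [545.3, -195.1, 244.5]
tool_rot: [0.0, 0.991, 0.131, 0.001]
contact_force: [0.3, -0.9, 0.1]
opening: 0.99
```

```bash
python3 - <<'E'
from h import *
s=arm.read_camera("scene");q=cen(s,(235,150,292,205),"red");print(q)
# near-plane check: knob on z=100.5 relative to home px
p0=plane("scene",(278.5,185),100.5);p=plane("scene",q[0],100.5);print((p-p0)@PX,(p-p0)@PY)
go(K0+125*0+250*PY+10*PX+[0,0,120])
E
```

```text
(array([268.375 , 180.4625]), ((268.37738037109375, 180.6792449951172), (9.889959335327148, 9.3405179977417), 15.945395469665527), array([29, 26, 11, 11, 80], dtype=int32))
-0.410568703654374 -30.28072603149212
t 5.7 pos [ 545.8 -195.2  246. ] shift [ 0.0092 -0.2803  0.0251] twist 0.1 F [ 0.1 -1.   2.3] tz [ 0.003 -0.001 -1.   ] open 0.9961579918442458 press-frame [ -18.8 -145.3  246. ]
```

The knob sits 30.3 mm out. Now shut the fingers and go above the pad.

Call:
move_arm([
  [0.0,0.002,-0.045,0,0],
  [0.0,0.004,-0.095,0,0],
  [0.0,0.006,-0.145,0,0],
  [0.0,0.008,-0.195,0,0],
  [0.0,0.009,-0.24,0,0],
  [0.0,0.009,-0.28,0,0],
  [0.0,0.009,-0.28,0.02,0],
  [0.0,0.009,-0.28,0.04,0],
])

```text
time_s: 6.7
position: [481.5, 77.8, 204.7]
tool_rot: [0.001, 0.991, 0.132, 0.002]
contact_force: [-0.2, 0.6, -0.1]
opening: 0.169
```

```bash
python3 - <<'E'
from h import *
go(K0+250*PY+10*PX+[0,0,64.5])
s=arm.read_camera("scene");t=arm.read_camera("top");cv2.imwrite("pics/c.png",np.hstack([cv2.resize(s[140:260,300:444],(400,333)),cv2.resize(t[220:360,230:398],(400,333))])[:,:,::-1])
E
```

```text
t 6.7 pos [481.5  77.8 204.7] shift [0.0001 0.0001 0.0397] twist 0.2 F [-0.2  0.6 -0.1] tz [ 0.003 -0.001 -1.   ] open 0.16932216377780068 press-frame [-10.2 135.1 204.7]
```

View pics/c.png

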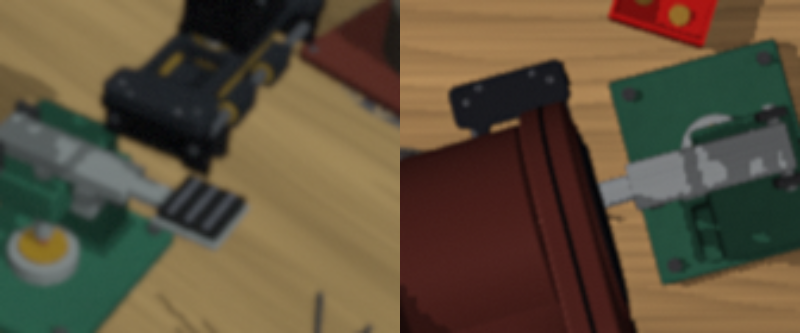

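The nearly shut fingers are above the pad. Go down to contact.

Call:
move_arm([
  [0.0,0,0,0.015,0],
  [0.0,0,0,0.03,0],
  [0.0,0,0,0.038,0],
  [0.0,0,0,0.042,0],
  [0.0,0,0,0.044,0],
  [0.0,0,0,0.044,0],
])

```text
time_s: 7.55
position: [479.9, 77.1, 159.5]
tool_rot: [0.001, 0.991, 0.132, -0.001]
contact_force: [-5.3, 0.3, 6.7]
opening: 0.005
```

Call:
move_arm([
  [0.0,0,0,0.008,0],
  [0.0,0,0,0.016,0],
  [0.0,0,0,0.024,0],
  [0.0,0,0,0.03,0],
  [0.0,0,0,0.034,0],
  [0.0,0,0,0.034,0],
])

```text
time_s: 8.3
position: [480.9, 75.8, 126.5]
tool_rot: [0.002, 0.991, 0.131, -0.0]
contact_force: [-2.6, -5.0, 11.0]
opening: 0.005
```

Call:
move_arm([
  [0.0,0,0,0.003,0],
  [0.0,0,0,0.005,0],
  [0.0,0,0,0.006,0],
  [0.0,0,0,0.007,0],
  [0.0,0,0,0.007,0],
])

```text
time_s: 8.93
position: [481.5, 75.3, 123.3]
tool_rot: [0.003, 0.991, 0.131, 0.0]
contact_force: [-19.0, -4.7, 46.1]
opening: 0.007
```

The force rises sharply to 46 N at z 123, so the pedal is on its stop. Hold a moment there with less force.

Call:
move_arm([
  [0.0,0,0,0.002,0],
  [0.0,0,0,0.002,0],
  [0.0,0,0,0.002,0],
  [0.0,0,0,0.002,0],
])

```text
time_s: 9.43
position: [481.4, 75.3, 123.6]
tool_rot: [0.004, 0.991, 0.131, 0.0]
contact_force: [-14.9, -2.4, 30.6]
opening: 0.007
```

```bash
python3 - <<'E'
from h import *
s=arm.read_camera("scene")
cv2.imwrite("pics/d.png",cv2.resize(s[160:270,250:410],(800,550),interpolation=cv2.INTER_CUBIC)[:,:,::-1]);print(cen(s,(235,150,292,205),"red")[0])
E
```

```text
[268.46590909 180.06818182]
```

View pics/d.png

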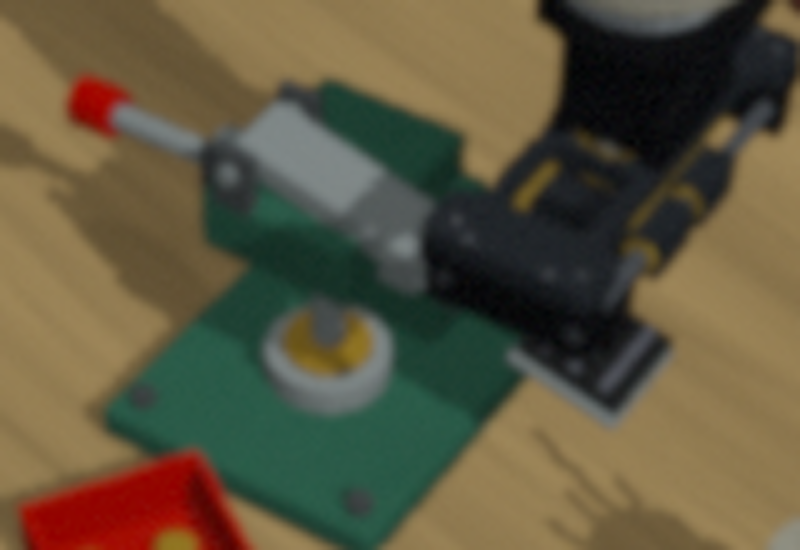

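The pedal is fully down with the ram on the pendant, and the knob is still out at (268,180). Let the pedal up.

Call:
move_arm([
  [0.0,0,0,-0.012,0],
  [0.0,0,0,-0.025,0],
  [0.0,0,0,-0.038,0],
  [0.0,0,0,-0.05,0],
  [0.0,0,0,-0.075,0],
  [0.0,0,0,-0.115,0],
  [0.0,0,0,-0.122,0],
  [0.0,0,0,-0.122,0],
])

```text
time_s: 10.48
position: [481.4, 76.0, 245.6]
tool_rot: [0.004, 0.991, 0.13, 0.001]
contact_force: [-0.7, -0.3, 0.4]
opening: 0.008
```

```bash
python3 - <<'E'
from h import *
s=arm.read_camera("scene");p=cen(s,(352,200,395,232),"dark");print(p,"was 371.6 214.7");print(cen(s,(235,150,292,205),"red")[0])
cv2.imwrite("pics/e.png",cv2.resize(s[160:270,250:410],(800,550),interpolation=cv2.INTER_CUBIC)[:,:,::-1])
go(K0-30*PY+[0,0,145])
E
```

```text
(array([371.69190601, 214.8381201 ]), ((371.3814392089844, 214.3917694091797), (26.602069854736328, 17.26088523864746), 23.96249008178711), array([  5,   4,  31,  22, 383], dtype=int32)) was 371.6 214.7
[268.08045977 180.24137931]
t 10.53 pos [481.   76.  244.9] shift [-0.0087  0.2785  0.0015] twist -0.0 F [-0.6 -0.5 -1. ] tz [ 0.001 -0.008 -1.   ] open 0.005957594435928879 press-frame [-11.2 133.5 244.9]
```

View pics/e.png

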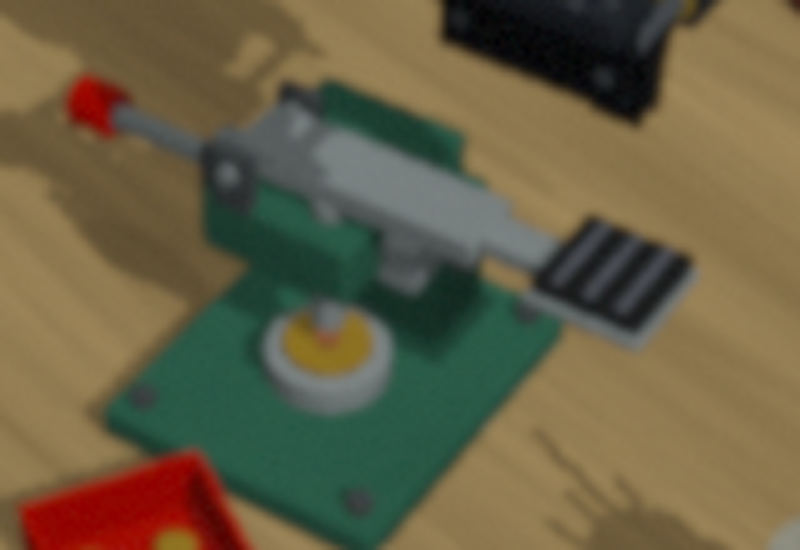

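The pedal is back up (pad at its first pixel position), the rivet head sits low in the pendant and the knob is still out. Back to above the knob.

Call:
move_arm([
  [0.02,-0.002,0.045,0,0],
  [0.04,-0.004,0.095,0,0],
  [0.06,-0.006,0.145,0,0],
  [0.087,-0.008,0.195,0,0],
  [0.087,-0.009,0.24,0,0],
  [0.087,-0.009,0.279,0,0],
  [0.087,-0.009,0.279,0,0],
  [0.087,-0.009,0.279,0,0],
])

```text
time_s: 11.52
position: [544.0, -194.9, 245.7]
tool_rot: [0.003, 0.991, 0.131, -0.001]
contact_force: [-0.7, 0.5, 0.5]
opening: 0.831
```

```bash
python3 -c "
from h import *
go(K0-30*PY)"
```

```text
t 11.53 pos [ 544.  -194.9  245.7] shift [ 0.0008 -0.0004  0.1452] twist 0.0 F [-0.7  0.5  0.5] tz [-0.001 -0.006 -1.   ] open 0.8305321404473424 press-frame [ -20.4 -144.5  245.7]
```

Call:
move_arm([
  [0.087,0.0005,0,0.01,0],
  [0.087,0.0005,0,0.04,0],
  [0.087,0.0005,0,0.08,0],
  [0.087,0.0005,0,0.115,0],
  [0.087,0.0005,0,0.135,0],
  [0.087,0.0005,0,0.143,0],
  [0.087,0.0005,0,0.143,0],
  [0.087,0.0005,0,0.143,0],
])

```text
time_s: 12.52
position: [544.9, -195.6, 103.7]
tool_rot: [0.003, 0.991, 0.131, -0.0]
contact_force: [-0.6, -0.2, -0.1]
opening: 1.0
```

Call:
move_arm([
  [0.06,0,0,0,0],
  [0.04,0,0,0,0],
  [0.02,0,0,0,0],
  [0.015,0,0,0,0],
  [0.015,0,0,0,0],
  [0.015,0,0,0,0],
  [0.015,0,0,0,0],
], squeeze=35)

```text
time_s: 13.4
position: [544.1, -195.9, 103.5]
tool_rot: [0.003, 0.991, 0.131, -0.001]
contact_force: [-3.5, 0.4, 8.9]
opening: 0.288
```

```bash
python3 -c "
from h import *
go(K0)"
```

```text
t 13.4 pos [ 544.1 -195.9  103.5] shift [ 0.0006 -0.0305  0.0028] twist 0.0 F [-3.5  0.4  8.9] tz [-0.001 -0.007 -1.   ] open 0.28753610685172415 press-frame [ -20.6 -145.5  103.5]
```

Gripped. Push it home.

Call:
move_arm([
  [0.015,0,-0.005,0,0],
  [0.015,0,-0.011,0,0],
  [0.015,0,-0.017,0,0],
  [0.015,0,-0.023,0,0],
  [0.015,0,-0.028,0,0],
  [0.015,0,-0.031,0,0],
  [0.015,0,-0.0325,0,0],
  [0.015,0,-0.0325,0,0],
])

```text
time_s: 14.4
position: [536.4, -166.7, 103.7]
tool_rot: [0.005, 0.991, 0.13, -0.0]
contact_force: [3.4, -8.1, -0.9]
opening: 0.29
```

Call:
move_arm([
  [0.087,0,0,0,0],
  [0.087,0,0,0,0],
  [0.087,0,0,0,0],
  [0.087,0,0,0,0],
  [0.087,0,0,-0.03,0],
  [0.087,0,0,-0.07,0],
  [0.087,0,0,-0.12,0],
  [0.087,0,0,-0.14,0],
])

```text
time_s: 15.4
position: [537.4, -165.2, 246.9]
tool_rot: [0.006, 0.991, 0.13, 0.002]
contact_force: [-0.2, -0.5, 0.3]
opening: 0.994
```

Call:
move_arm([
  [0.087,0,0.04,0,0],
  [0.087,0,0.08,0,0],
  [0.087,0,0.1,0,0],
  [0.087,0,0.1,0,0],
])

```text
time_s: 15.9
position: [563.0, -262.4, 247.4]
tool_rot: [0.005, 0.992, 0.129, 0.001]
contact_force: [-0.4, 0.2, -0.4]
opening: 1.005
```

```bash
python3 - <<'E'
from h import *
s=arm.read_camera("scene");t=arm.read_camera("top");q=cen(s,(235,150,292,205),"red");print(q[0],"home 278.5 185.0")
p0=plane("scene",(278.5,185.03),100.5);p=plane("scene",q[0],100.5);print("knob dy",(p-p0)@PY)
print("pad",cen(s,(352,200,395,232),"dark")[0])
cv2.imwrite("pics/f.png",np.hstack([cv2.resize(s[140:320,180:440],(440,305)),cv2.resize(t[160:340,180:440],(360,305))])[:,:,::-1]);go(K0)
E
```

```text
[278.43529412 185.04705882] home 278.5 185.0
knob dy -0.08860601267873074
pad [371.73657289 214.8286445 ]
t 16.0 pos [ 563.3 -260.   247.9] shift [-0.0015 -0.0989  0.1463] twist 0.0 F [ 0.9 -0.9 -0.2] tz [ 0.004 -0.01  -1.   ] open 0.9985287188892862 press-frame [ -18.7 -212.3  247.9]
```

View pics/f.png

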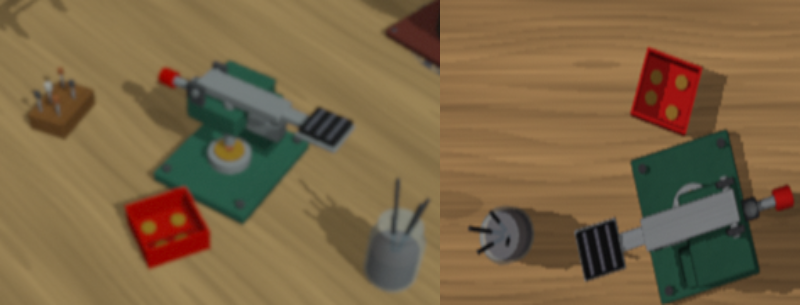

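The knob is home (0.1 mm from its first position), the pedal is up, the jar, block and tray look where they were, and the arm is clear.

```bash
python3 -c "
from cell import arm
print(arm.job_done())"
```

```text
the job is handed in; nothing more can be done
None
```

The rivet was pressed, the press is locked again, and the job was handed in at about 16 s of the 58 s allowed. I pulled the knob out 30 mm, pressed the pedal to its stop, let it come right up, and pushed the knob home.

**Last checks:**
- **Knob:** it is within 0.1 mm of its first home position in the scene picture, and it read 30.3 mm out before the pedal was pressed.
- **Pedal:** the pad is back at its starting pixels, so the pedal is up.
- **Stop:** the force rose sharply to about 46 N downward on the fingertips at the bottom, and I then held the pedal there at about 31 N.
- **Jar, block and tray:** they look unmoved in the pictures; I did not measure them again.
- **Arm:** it stands clear and touches nothing.

**Less certain:**
- **Rivet:** I judged it seated from the pedal reaching its stop and from how low the head looks. I did not measure its depth.
- **Pad height:** two views gave 140 mm against the 146 mm in the text. I put this down to the dark mask taking in the pad's side, and found the pad by touch instead.

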